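Transfer sequenced brackets from bonding fixture to line tray

ROBOT

A 6-joint arm with a two-finger parallel gripper is mounted at the origin on the work surface. World frame = base frame: x ahead of the robot, y to its left, z up, the work surface at z = 0. Lengths are in mm, angles in rad, forces in N, time in s.
With the tool pointing down it reaches from about 350 to 875 mm from the base axis. Payload 4.2 kg.
Tool frame: the origin (TCP) lies at the very end of the fingers, on their centre line; the grasp point (between the pads) lies 19 mm behind it; z points along the fingers, y is the line along which they close (so a half turn about z gives the same grasp; the last joint's range is limited). The gripper opens to 85 mm and grips with 20 to 120 N. Pads are 22 mm wide; open, the fingers measure 114 mm over their backs; the gripper's body (76 mm by 85 mm) begins 54 mm behind the grasp point. The pads swing forward as they close: fully open they stand 13 mm farther back than shut.
Start: joints at [1.523, 0.385, 0.008, 0, -1.194, -0.259], TCP at [188.724, 595.804, 231.312] pointing down, gripper open.
Joint ranges: [-3.14, 3.14], [-1.21, 2.06], [-1.07, 1.41], [-3.16, 2.05], [-2.99, -0.16], [-3.1, 3.1]. Speed limits (rad/s): [2.79, 2.79, 3.14, 3.14, 3.14, 3.14].

INTERFACE

Orientations are given as a unit quaternion [x, y, z, w].
In Python, from bench import arm gives the robot as it stands.
- The arm moves only by the tool servo_tool, never from a script. Its argument "rows" is a list that holds one entry, the list of rows, each a list of 7 numbers: the finger opening in mm, from 0 to 85.4, then the shift along the tool's x, y, z in mm, then the turn, a rotation vector about the tool's x, y, z in rad. A call has 1 to 10 rows; each row is the pose to reach, as a shift and turn from the pose commanded when the call began, along the tool's axes at that moment; what a row does not reach only later rows make up. A row lasts 1/8 s, in which the tool goes at most 62.5 mm and 10.7 degrees, less where a joint would pass 70% of its speed; a pose out of reach is approached as far as the arm can. A call with a gripper value outside its range is refused whole. The fingers move at their own pace and stop on an object; the grip force is fixed at half the most. Time passes only in rows, so rows that repeat a pose let the fingers close. It gives the time, the measured TCP pose, the force, the opening and the grip force at its end, in the units of the state.
- arm.read_state(): the state, without advancing time (a new reading comes with each control period).
- arm.get_image(name): name is "scene" or "side" or "wrist"; returns the picture (480x640x3 uint8, red, green, blue); there is no depth.
- arm.camera_params(name): a dict with "intrinsics" (3x3 intrinsics, pixels), "R" (3x3) and "t" (3): a world point X has camera coordinates R X + t. Camera axes: x right, y down, z forward; pixel columns grow to the right and rows downward; lengths in mm; the calibration is good to about 2 mm. A picture is of the moment at which its call begins: read the wrist's pose just before it. camera_params takes no time and is no camera call; for the wrist camera it gives the pose at the moment of the call.
- arm.job_done(): hands the job in; it is judged then, once.
The state is a dict: "clock": time; "joints": joint angles; "joint_vel": joint speeds; "joint_efforts": joint torques, N m; "position": TCP position; "ee_rot": TCP orientation; "contact_force": force on the tool from outside, world axes, zero at the start; "wrist_torque": the same for the moment, N m; "gripper_width": finger opening in mm; "grasp_force": force on a finger pad.
Only numpy, scipy, OpenCV 4.12 (cv2) and the standard library are available. Lean on these libraries where they do the work, as an engineer would, in place of code of your own. Each camera call takes 0.05 s, during which the arm holds its last target. There are 200 camera calls.

TASK

Four bonded brackets stand in a row on the aluminium bonding fixture in the sequence in which the line will build them. Move all four to the blue tray, one to a slot, keeping the sequence: the bracket nearest the fixture's handle goes into the slot nearest the tray's handle, and so on to the far end. Set each one down upright, without dropping it or tipping it over, flat on the floor in about the middle of its slot with its long foot across the row as it was on the fixture (either way round), and let go.

Things in the scene. Friction and masses are not known exactly. Their poses are not given: they have to be found in the camera images.
- tee_mid (a point): Tee bracket, 50 mm tall, about 90 g. Flat black foot 40 (its x) x 62 (its y) x 6 mm with brass inserts at its corners; underside 20 mm above the table at the start. This point: its centre, 25 mm above the underside; z up. On the foot, in bright aluminium, an upright plate, 36 mm along x, 10 mm thick in y (18 mm at its root, up to 11 mm above the underside): a narrow bar from above; grip its thickness.
- bearing_mid (a point): Bearing bracket, 50 mm tall, about 90 g. Flat black foot 40 (its x) x 62 (its y) x 6 mm with brass inserts at its corners; underside 20 mm above the table at the start. This point: its centre, 25 mm above the underside; z up. On the foot, in bright aluminium, a round-topped bearing block, 36 mm along x, flat end faces 26 mm apart in y with a steel bearing: a solid block from above; grip its end faces.
- clevis_mid (a point): Clevis bracket, 50 mm tall, about 90 g. Flat black foot 40 (its x) x 62 (its y) x 6 mm with brass inserts at its corners; underside 20 mm above the table at the start. This point: its centre, 25 mm above the underside; z up. On the foot, in bright aluminium, two upright lugs 36 mm along x, 8 mm thick, 36 mm over both in y, joined by a steel pin: two bars from above; grip over both lugs.
- sensor_mid (a point): Round sensor housing, 50 mm tall, about 90 g. Flat black foot 40 (its x) x 62 (its y) x 6 mm with brass inserts at its corners; underside 20 mm above the table at the start. This point: its centre, 25 mm above the underside; z up. On the foot, in bright aluminium, a round upright housing, 32 mm diameter, with a stepped cap: a disc from above; grip its diameter.
- nest_tee: Fixed grey nest plate 62 (x) x 84 (y) x 8 mm on the fixture; the tee bracket starts on it. Two dowels, 6 mm thick and 6 mm high, at y = +-36.5 mm. Origin: centre of its underside, 12 mm above the table; axes as the fixture's. It stays, and so marks that part's place in the starting row.
- nest_bearing: Fixed grey nest plate 62 (x) x 84 (y) x 8 mm on the fixture; the bearing bracket starts on it. Two dowels, 6 mm thick and 6 mm high, at y = +-36.5 mm. Origin: centre of its underside, 12 mm above the table; axes as the fixture's. It stays, and so marks that part's place in the starting row.
- nest_clevis: Fixed grey nest plate 62 (x) x 84 (y) x 8 mm on the fixture; the clevis bracket starts on it. Two dowels, 6 mm thick and 6 mm high, at y = +-36.5 mm. Origin: centre of its underside, 12 mm above the table; axes as the fixture's. It stays, and so marks that part's place in the starting row.
- nest_sensor: Fixed grey nest plate 62 (x) x 84 (y) x 8 mm on the fixture; the round sensor housing starts on it. Two dowels, 6 mm thick and 6 mm high, at y = +-36.5 mm. Origin: centre of its underside, 12 mm above the table; axes as the fixture's. It stays, and so marks that part's place in the starting row.
- fixture: Fixed aluminium plate 12 mm thick, 110 mm wide; four nest plates (tops 20 mm above the table) in a row along its x, centres at x = -99, -33, 33, 99 mm. Dark steel bail handle (bar across the row, top 51 mm above the table) at its -x end, x = -158 mm, the end towards the robot. Origin: on the table under the middle of the row; z up.
- tray: Fixed shallow blue tray, four slots in a row along its x, centres at x = -99, -33, 33, 99 mm, y = 0; each 62 mm (x) by 84 mm (y) inside; floor 4 mm, walls and dividers 10 mm above the table, 4 mm thick. Bright steel bail handle (top 43 mm above the table) at its -x end, x = -154 mm. Origin: on the table under the middle of the row; z up. It may lie any way round.
Mind the look-alikes: they are no part of the job. What is shaped like the part that bears bearing_mid but pink is not meant.

How it is judged:
By the outcome, as a careful person would: the job done as asked, in the order asked, and still so for the second after the job is handed in, with the robot touching nothing.
It also fails if it takes over 112 s, if anything falls off the work surface, if the arm or the gripper's body presses on something with over 40 N, if the wrist force passes 120 N, or if a joint passes its speed limit or range.

## Working session

There is one attempt and no reset: what is moved stays moved. The work goes in short steps, Python scripts to look and compute and a tool call to move; the robot and the scene stay as the last step left them, time stands still between calls to the robot, and variables do not carry over. Pictures are saved under pics/ and viewed, at most 14 in all, crops included, and the job is handed in when it is done.

Besides the shell and the picture viewer there is one more tool, called after "Emit:" by a JSON object that holds its "name" and its "arguments", one argument or row to a line. servo_tool: Moves the arm, as the interface text tells. Its arguments: {"type":"object","properties":{"rows":{"type":"array"}},"required":["rows"]}

```bash
mkdir -p pics; cat > h.py <<'E'
import numpy as np, cv2
from bench import arm
def snap(n,f):
    p=arm.camera_params(n); im=arm.get_image(n)[:,:,::-1].copy(); cv2.imwrite('pics/'+f,im); return im,p
def ray(p,uv):
    K,R,t=[np.array(p[k],float) for k in('intrinsics','R','t')]
    d=R.T@np.linalg.inv(K)@np.array([uv[0],uv[1],1.]); return -R.T@t,d
def onz(p,uv,z):
    c,d=ray(p,uv); return c+d*(z-c[2])/d[2]
def proj(p,X):
    q=np.array(p['intrinsics'])@(np.array(p['R'])@np.array(X,float)+np.array(p['t'])); return q[:2]/q[2]
def tri(a,ua,b,ub):
    c1,d1=ray(a,ua);c2,d2=ray(b,ub);A=np.c_[d1,-d2];s=np.linalg.lstsq(A,c2-c1,rcond=None)[0]
    x=c1+d1*s[0];y=c2+d2*s[1];return (x+y)/2,np.linalg.norm(x-y)
E
python3 - <<'E'
from h import *
for n in('scene','side','wrist'):
    im,p=snap(n,n+'0.png'); print(n,np.round(ray(p,(320,240)),2).tolist())
print(arm.read_state())
E
```

```text
scene [[1092.08, -23.08, 458.28], [-0.83, 0.04, -0.56]]
side [[351.55, 607.98, 602.78], [0.25, -0.75, -0.61]]
wrist [[267.25, 570.98, 373.22], [-0.31, 0.09, -0.95]]
{'clock': 0.15, 'joints': array([ 1.52262681e+00,  3.85386683e-01,  6.94153943e-03, -3.32745167e-04,
       -1.19400349e+00, -2.58609470e-01]), 'joint_vel': array([ 0.00032294, -0.0024828 ,  0.00566595,  0.00273136, -0.00239231,
        0.00054144]), 'joint_efforts': array([-3.36786670e-04, -3.92679334e+01,  1.88582003e+01,  4.18858230e+00,
       -3.39054444e-03,  1.09604070e-06]), 'position': array([188.59603312, 595.40735279, 230.47235866]), 'ee_rot': array([ 9.88249156e-01, -1.52849268e-01, -6.70282093e-05,  8.37824714e-04]), 'contact_force': array([-0.67353921,  0.18155123, -0.05185689]), 'wrist_torque': array([-0.0194967 ,  0.01677845, -0.01944592]), 'grasp_force': 0.0, 'gripper_width': 85.49455365053946}
```

View pics/scene0.png

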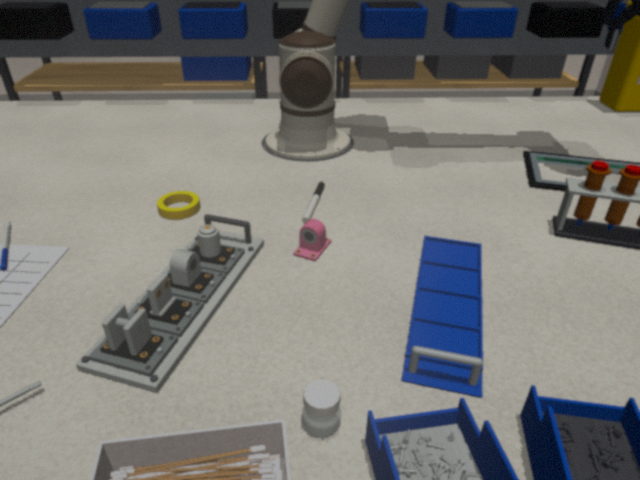

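View pics/side0.png

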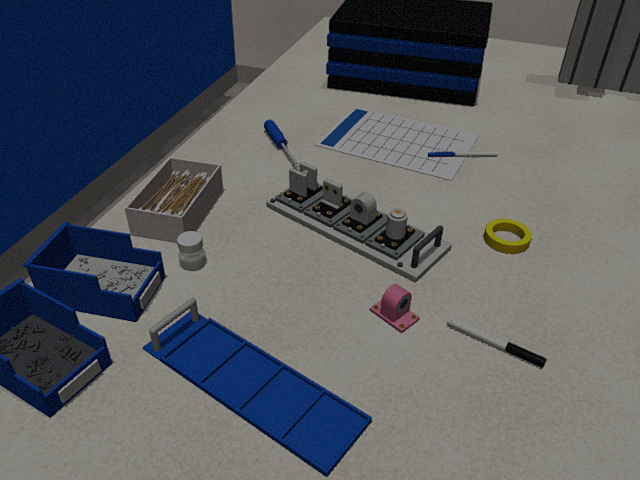

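View pics/wrist0.png

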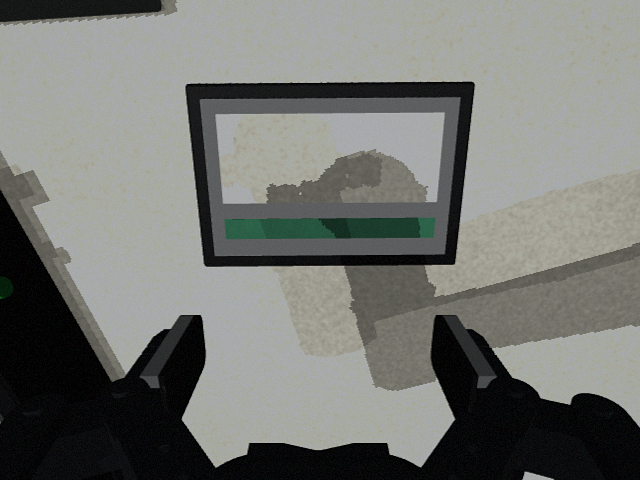

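Scene picture: the fixture row lies at (85–264, 215–385), its handle at (228,225). From the handle the parts are sensor (208,240), bearing (186,265), tee (160,295) and clevis (127,328). The tray is at (404–482, 237–389) with its handle at the far end (445,360). 

Side picture: sensor (397,225), bearing (363,210), tee (332,195), clevis (303,180), and tray (143–370, 300–470) with its handle at (175,320). The wrist picture shows only a tablet.

Look-alikes:
- The pink bearing block at scene (312,238), side (396,305) is a decoy; I want the aluminium one.
- The white jar at scene (322,405) could pass for the sensor.
- The two open blue bins at scene (440,440) and (580,430) could pass for the tray; they have no slots or bail handle.

```bash
python3 - <<'E'
from h import *
S=cv2.imread('pics/scene0.png');D=cv2.imread('pics/side0.png')
ps,pd=arm.camera_params('scene'),arm.camera_params('side')
def tray(im,p,seed):
    h=cv2.cvtColor(im,cv2.COLOR_BGR2HSV); m=cv2.inRange(h,(105,150,60),(130,255,255)); m=cv2.morphologyEx(m,cv2.MORPH_CLOSE,np.ones((5,5)))
    n,l=cv2.connectedComponents(m); m=(l==l[seed[1],seed[0]]).astype(np.uint8)
    c=max(cv2.findContours(m,0,2)[0],key=cv2.contourArea)
    pts=np.array([onz(p,q[0],8)[:2] for q in c],np.float32); r=cv2.minAreaRect(pts); print(r, np.round(cv2.boxPoints(r)).tolist())
tray(S,ps,(450,310));tray(D,pd,(260,375))
for nm,a,b in [('fix near-r',(264,238),(415,274)),('fix far-r',(155,383),(267,203)),('sens top',(207,230),(398,212)),('bear top',(184,251),(364,196)),('tee',(160,280),(332,183)),('clev',(127,315),(304,170)),('trayh',(445,353),(175,308)),('fixh',(228,219),(430,233))]:
    x,e=tri(ps,a,pd,b); print(nm,np.round(x,1),round(e,1))
cv2.imwrite('pics/crop1.png',cv2.resize(np.hstack([S[195:395,70:350],D[140:340,240:520]]),None,fx=1.42,fy=1.42,interpolation=cv2.INTER_CUBIC))
E
```

```text
((586.8798828125, 179.65354919433594), (89.19322204589844, 309.8629455566406), 72.66858673095703) [[426.0, 183.0], [721.0, 91.0], [748.0, 176.0], [452.0, 268.0]]
((580.117431640625, 184.2084503173828), (94.78168487548828, 304.173828125), 72.78923797607422) [[421.0, 184.0], [711.0, 94.0], [739.0, 184.0], [449.0, 274.0]]
fix near-r [429.6 -83.3  15.1] 2.5
fix far-r [ 718.9 -190.6    9.8] 4.8
sens top [ 480.6 -161.7   65.7] 2.8
bear top [ 542.1 -182.4   70.3] 0.7
tee [ 603.7 -201.3   69.9] 0.4
clev [ 663.9 -226.6   67.4] 0.5
trayh [713.8 135.9  44.6] 4.1
fixh [ 424.4 -140.    52. ] 7.7
```

View pics/crop1.png

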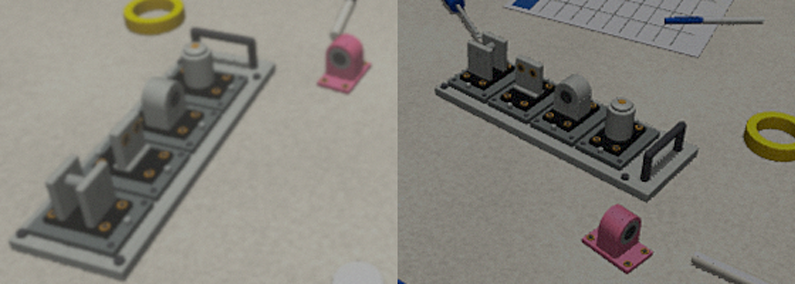

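The crop confirms the order from the fixture's handle: sensor, bearing, tee, clevis, all aluminium. The pink block stands apart, off the fixture. I'll look at the tray from above first.

Emit:
{"name": "servo_tool", "arguments": {
  "rows": [
    [[85,50,26,-10,0,0,0],[85,105,55,-20,0,0,0],[85,160,83,-30,0,0,0],[85,215,112,-40,0,0,0],[85,270,140,-50,0,0,0],[85,325,170,-60,0,0,0],[85,380,198,-75,0,0,0],[85,435,227,-90,0,0,0],[85,490,255,-100,0,0,0],[85,525,275,-100,0,0,0]]
  ]
}}

```text
clock: 1.4
position: [607.8, 173.1, 331.8]
ee_rot: [0.988, -0.154, 0.0, -0.0]
contact_force: [0.3, 0.1, 0.4]
gripper_width: 84.9
grasp_force: 0.0
```

Emit:
{"name": "servo_tool", "arguments": {
  "rows": [
    [[85,0,0,0,0,0,0],[85,0,0,0,0,0,0],[85,0,0,0,0,0,0]]
  ]
}}

```text
clock: 1.78
position: [605.4, 176.1, 331.4]
ee_rot: [0.988, -0.152, -0.0, -0.0]
contact_force: [0.3, -0.3, -0.7]
gripper_width: 84.8
grasp_force: 0.0
```

```bash
python3 - <<'E'
from h import *
im,p=snap('wrist','w1.png'); print(arm.read_state()['position'],arm.read_state()['ee_rot'],np.round(p['intrinsics'],1).tolist())
o=np.array([566,187]);u=np.array([.955,-.297])
for k in(99,33,-33,-99):print(k,proj(p,[*(o+k*u),4]))
E
```

```text
[605.40227842 176.16306803 331.53176284] [ 9.88399005e-01 -1.51879541e-01  3.36761896e-05 -9.97109088e-05] [[397.3, 0.0, 317.8], [0.0, 397.3, 238.4], [0.0, 0.0, 1.0]]
99 [319.09602587 127.10716963]
33 [319.24441371 184.42978746]
-33 [319.38019224 236.8813963 ]
-99 [319.50490317 285.05756529]
```

View pics/w1.png

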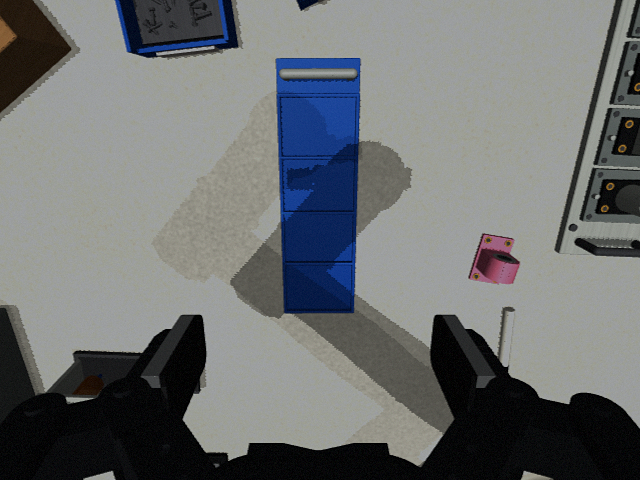

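The wrist view shows the tray slots at (319,127), (319,184), (319,237) and (319,285), where I predicted them. The handle is at (318,74) and the pink decoy at (493,258). Next I refine the tray pose and the move to the fixture.

```bash
python3 - <<'E'
from h import *
im=cv2.imread('pics/w1.png');p=arm.camera_params('wrist')
h=cv2.cvtColor(im,cv2.COLOR_BGR2HSV);m=cv2.inRange(h,(100,140,30),(130,255,255));m=cv2.morphologyEx(m,cv2.MORPH_OPEN,np.ones((3,3)))
n,l=cv2.connectedComponents(m);m=(l==l[240,335])
L=[];Rr=[]
for r in range(105,300,5):
    c=np.where(m[r])[0]; L.append(onz(p,(c[0]-.5,r),10)[:2]);Rr.append(onz(p,(c[-1]+.5,r),10)[:2])
fits=[cv2.fitLine(np.array(q,np.float32),cv2.DIST_HUBER,0,.01,.01).ravel() for q in(L,Rr)]
for f in fits:print(f[:2],np.degrees(np.arctan2(f[1],f[0])),f[2:])
# profile of brightness along col averaged
g=im[60:330,300:340,0].astype(float).mean(1)
d=np.abs(np.diff(g)); print([(60+i,round(d[i],1)) for i in np.argsort(-d)[:24]])
rows=np.where(m[:,319])[0];print('end row',rows.max())
a=-np.radians(17.4);u=np.array([np.cos(a),np.sin(a)])
for r in (94,157,211,261,rows.max()+.5):
    q=onz(p,(319,r),10)[:2];print(r,np.round(q,1),round(float(q@u),1))
# height: triangulate robot-end corners wrist vs scene
ps=arm.camera_params('scene')
for w,s in [((353.5,312.5),(426,237)),((284.5,312.5),(481,241))]:
    print(tri(p,w,ps,s))
E
```

```text
[ 0.9548964  -0.29693928] -17.273859 [596.2108  226.59285]
[ 0.9547354  -0.29745635] -17.304888 [552.6023 145.1141]
[(np.int64(97), np.float64(66.3)), (np.int64(67), np.float64(59.1)), (np.int64(93), np.float64(56.6)), (np.int64(260), np.float64(54.7)), (np.int64(262), np.float64(53.7)), (np.int64(211), np.float64(53.4)), (np.int64(92), np.float64(50.9)), (np.int64(154), np.float64(42.8)), (np.int64(159), np.float64(41.6)), (np.int64(156), np.float64(40.3)), (np.int64(78), np.float64(39.8)), (np.int64(158), np.float64(38.2)), (np.int64(96), np.float64(35.9)), (np.int64(80), np.float64(35.0)), (np.int64(209), np.float64(31.0)), (np.int64(310), np.float64(30.6)), (np.int64(95), np.float64(26.7)), (np.int64(77), np.float64(26.2)), (np.int64(76), np.float64(24.9)), (np.int64(81), np.float64(24.5)), (np.int64(265), np.float64(22.6)), (np.int64(73), np.float64(20.8)), (np.int64(308), np.float64(20.8)), (np.int64(71), np.float64(20.1))]
end row 312
94 [694.4 147.2] 618.6
157 [629.2 167.7] 550.3
211 [567.9 186.9] 486.1
261 [506.1 206.3] 421.2
312.5 [436.6 228.2] 348.3
(array([419.76229238, 186.28919937,   3.4677023 ]), np.float64(2.129545993305417))
(array([452.26865401, 269.27682339,  14.89267435]), np.float64(2.0005565667197467))
```

Emit:
{"name": "servo_tool", "arguments": {
  "rows": [
    [[85,25,55,0,0,0,0],[85,50,110,0,0,0,0.01],[85,75,165,0,0,0,0.02],[85,95,220,0,0,0,0.03],[85,100,280,0,0,0,0.035],[85,100,340,0,0,0,0.035],[85,100,364,0,0,0,0.035],[85,100,364,0,0,0,0.035],[85,100,364,0,0,0,0.035],[85,100,364,0,0,0,0.035]]
  ]
}}

```text
clock: 3.08
position: [592.0, -200.7, 331.3]
ee_rot: [0.986, -0.169, 0.0, -0.0]
contact_force: [0.4, -0.7, 0.0]
gripper_width: 84.9
grasp_force: 0.0
```

```bash
python3 - <<'E'
from h import *
im,p=snap('wrist','w2.png'); np.save('w2.npy',p,allow_pickle=True); s=arm.read_state();print(s['position'],s['ee_rot'])
E
```

```text
[ 591.98802639 -200.80218736  331.31594216] [ 9.85604068e-01 -1.69069863e-01  1.84193365e-05 -3.96993799e-05]
```

View pics/w2.png

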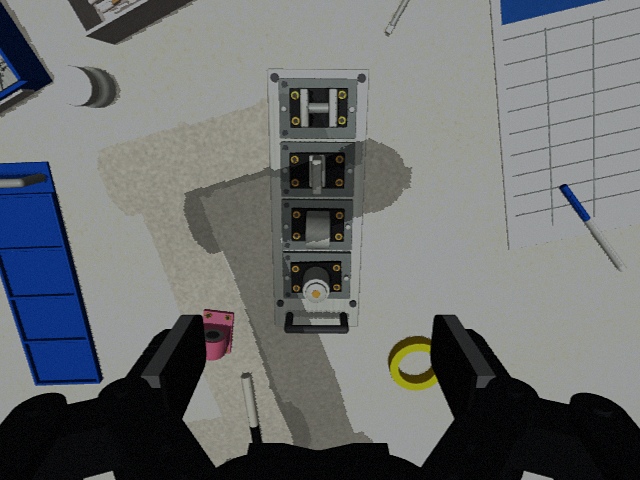

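The wrist view over the fixture shows clevis (319,108), tee (317,172), bearing (317,226) and sensor (316,283). The handle is at (317,322), the near end. The brass inserts on each foot are visible, so I'll use them to find the foot centres.

```bash
cat > feet.py <<'E'
from h import *
def inserts(im,roi):
    h=cv2.cvtColor(im,cv2.COLOR_BGR2HSV);m=cv2.inRange(h,(8,110,70),(28,255,255))
    k=np.zeros_like(m);k[roi[1]:roi[3],roi[0]:roi[2]]=1;m=m*k
    n,_,st,c=cv2.connectedComponentsWithStats(m); return [(c[i],int(st[i,4])) for i in range(1,n) if st[i,4]>=8]
E
python3 - <<'E'
from feet import *
im=cv2.imread('pics/w2.png');p=np.load('w2.npy',allow_pickle=True).item()
a=-np.radians(19.47);u=np.array([np.cos(a),np.sin(a)]);v=np.array([-u[1],u[0]])
for c,s in inserts(im,(265,65,370,310)):
    q=onz(p,c,26);print(np.round(c,1),s,np.round(q[:2],1),np.round([q[:2]@u,q[:2]@v],1))
g=cv2.cvtColor(im,cv2.COLOR_BGR2GRAY)
q=[onz(p,c,12)[:2] for c in((269,70),(368,70),(276,326),(359,326))];print(np.round(q,1).tolist())
E
```

```text
[294.  97.] 17 [ 685.6 -206.5] [715.2  33.9]
[339.4  94.2] 11 [ 672.2 -252.8] [718.  -14.3]
[295.4 120.4] 40 [ 662.8 -199.5] [691.4  32.8]
[338.6 120. ] 8 [ 647.6 -243.7] [691.8 -13.9]
[294.3 159.1] 35 [ 624.4 -183.9] [650.   34.7]
[338.7 158.7] 18 [ 608.3 -230.7] [650.4 -14.7]
[338.6 182. ] 25 [ 583.5 -222.3] [624.2 -15. ]
[294.9 184.4] 9 [ 597.5 -174.5] [621.4  34.7]
[296.  214.2] 24 [ 564.2 -163.4] [586.4  34. ]
[339.1 215. ] 27 [ 546.6 -210.5] [585.5 -16.3]
[296.  235.4] 27 [ 539.8 -154.2] [560.3  34.5]
[338.2 236.1] 32 [ 522.3 -201.3] [559.5 -15.7]
[336.  267.4] 29 [ 485.  -185.9] [519.3 -13.6]
[295.  268.4] 29 [ 500.5 -138.2] [517.9  36.5]
[295.9 287.7] 29 [ 475.8 -130.2] [492.   35.8]
[336.3 286.9] 26 [ 460.2 -177.9] [493.2 -14.4]
[315.8 293.8] 44 [ 459.7 -150.7] [483.7  11.1]
[[720.7, -190.1], [685.2, -290.3], [426.2, -82.8], [389.5, -186.5]]
```

Emit:
{"name": "servo_tool", "arguments": {
  "rows": [
    [[85,-40,-1,40,0,0,0],[85,-80,-2,80,0,0,0],[85,-110,-3,130,0,0,0],[85,-119,-3,180,0,0,0],[85,-119,-3,180,0,0,0],[85,-119,-3,180,0,0,0]]
  ]
}}

```text
clock: 3.88
position: [482.8, -159.4, 153.3]
ee_rot: [0.986, -0.169, 0.002, 0.0]
contact_force: [0.8, -0.2, 1.3]
gripper_width: 85.1
grasp_force: 0.0
```

```bash
python3 - <<'E'
from feet import *
im,p=snap('wrist','w3.png');s=arm.read_state();print(s['position'],s['ee_rot'])
p2=np.load('w2.npy',allow_pickle=True).item()
a=-np.radians(19.47);u=np.array([np.cos(a),np.sin(a)]);v=np.array([-u[1],u[0]])
I=[c for c,_ in inserts(cv2.imread('pics/w2.png'),(265,150,370,310))]
print('sensor predicted',proj(p,[480.4,-158,70]))
for c,n in inserts(im,(200,0,430,440)):
    q=onz(p,c,26); 
    d=[tri(p,c,p2,i) for i in I]; b=min(d,key=lambda t:np.linalg.norm(t[0][:2]-q[:2])+t[1])
    print(np.round(c,1),n,np.round([q[:2]@u,q[:2]@v],1),'tri z',round(b[0][2],1),round(b[1],1))
E
```

```text
[ 483.1093441  -159.52067925  153.70286001] [ 9.85520619e-01 -1.69536788e-01  2.52682303e-03  3.95789355e-05]
sensor predicted [317.52318376 252.98863735]
[277.8   3.7] 60 [648.7  34.9] tri z 22.3 0.3
[361.5   3.6] 67 [648.7 -15.3] tri z 21.4 0.7
[360.3  47.6] 90 [624.7 -15.4] tri z 27.7 0.3
[281.6  45.7] 17 [625.8  33.3] tri z 39.1 1.7
[276.8  51.5] 12 [622.6  36.4] tri z 30.2 1.6
[363.5 112. ] 25 [586.8 -18.7] tri z 32.6 2.1
[281.5 115.4] 50 [584.7  34.6] tri z 19.4 0.8
[357. 116.] 18 [584.3 -14.5] tri z 20.0 1.5
[282.9 152.7] 96 [560.8  34.4] tri z 28.1 0.2
[357.7 154.2] 89 [559.8 -15.7] tri z 27.2 0.0
[352.8 212.2] 61 [519.7 -13.6] tri z 28.8 0.1
[281.5 214. ] 61 [518.4  36.5] tri z 29.1 0.1
[352.7 247.1] 66 [493.7 -14.2] tri z 29.4 0.3
[283.5 249. ] 64 [492.2  35.9] tri z 27.9 0.0
[317.8 252.2] 157 [489.8  11. ] tri z 73.7 0.1
```

View pics/w3.png

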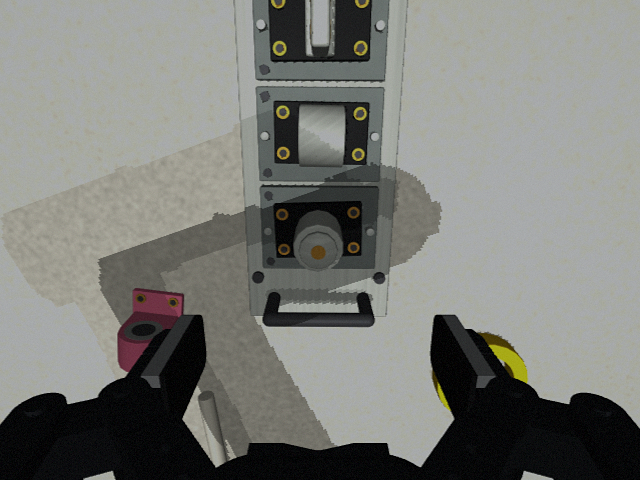

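The close view shows the sensor housing at (318,245) and its handle at (318,315). Foot inserts triangulate to about 28 mm and the cap to 74 mm, near the stated 26 and 70, so the heights hold to the calibration. I'll descend and grip.

Emit:
{"name": "servo_tool", "arguments": {
  "rows": [
    [[85,0,0,40,0,0,0],[85,0,0,80,0,0,0],[85,0,0,110,0,0,0],[85,0,0,120,0,0,0],[85,0,0,120,0,0,0],[20,0,0,120,0,0,0],[20,0,0,120,0,0,0],[20,0,0,120,0,0,0],[20,0,0,120,0,0,0],[20,0,0,120,0,0,0]]
  ]
}}

```text
clock: 5.18
position: [481.2, -159.5, 32.3]
ee_rot: [0.985, -0.17, 0.001, 0.0]
contact_force: [-0.7, 0.7, 6.0]
gripper_width: 30.3
grasp_force: 59.2
```

```bash
python3 - <<'E'
from h import *
s=arm.read_state()
for k in('clock','position','ee_rot','contact_force','gripper_width','grasp_force'):print(k,s[k])
E
```

```text
clock 5.175
position [ 481.17305146 -159.46563017   32.29311299]
ee_rot [ 9.85472210e-01 -1.69834499e-01  8.74520995e-04  2.64151146e-05]
contact_force [-0.67583133  0.66439962  5.95679445]
gripper_width 30.285535477350557
grasp_force 59.2402982711792
```

Emit:
{"name": "servo_tool", "arguments": {
  "rows": [
    [[20,0,0,-10,0,0,0],[20,0,0,-30,0,0,0],[20,0,0,-60,0,0,0],[20,5,-25,-85,0,0,0],[20,12,-70,-88,0,0,-0.01],[20,21,-120,-88,0,0,-0.02],[20,30,-170,-88,0,0,-0.03],[20,39,-220,-88,0,0,-0.039],[20,48,-270,-88,0,0,-0.039],[20,56,-315,-88,0,0,-0.039]]
  ]
}}

```text
clock: 6.42
position: [639.2, 120.2, 119.4]
ee_rot: [0.989, -0.151, -0.0, 0.0]
contact_force: [1.1, -0.4, -0.8]
gripper_width: 30.5
grasp_force: 59.4
```

Emit:
{"name": "servo_tool", "arguments": {
  "rows": [
    [[20,7,-35,0,0,0,0],[20,9,-44,0,0,0,0],[20,9,-44,0,0,0,0],[20,9,-44,0,0,0,0],[20,9,-44,0,0,0,0]]
  ]
}}

```text
clock: 7.05
position: [660.1, 156.8, 119.6]
ee_rot: [0.988, -0.151, -0.0, 0.0]
contact_force: [-0.3, 0.2, -1.2]
gripper_width: 30.4
grasp_force: 59.4
```

```bash
python3 - <<'E'
from h import *
im,p=snap('wrist','w4.png');s=arm.read_state();R=np.array([0])
for k in('clock','position','ee_rot','contact_force','gripper_width','grasp_force'):print(k,s[k])
from scipy.spatial.transform import Rotation as Ro
R=Ro.from_quat(s['ee_rot']).as_matrix();print('shift',R.T@(np.array([661.5,158.8,17.3])-s['position']),Ro.from_quat(s['ee_rot']).as_euler('ZYX',degrees=True))
print([np.round(proj(p,[*(np.array([567,188.2])+k*np.array([.9548,-.297])),4])) for k in(99,33,-33)])
E
```

```text
clock 7.1
position [660.2230649  156.94813754 119.66377665]
ee_rot [ 9.88479766e-01 -1.51353071e-01 -1.35096413e-05 -8.28938138e-06]
contact_force [ 0.54091217  0.97500257 -0.90087717]
gripper_width 30.240199913859886
grasp_force 59.44138705730438
shift [  0.66731022  -2.14784266 102.36378362] [-1.74106943e+01  1.67402573e-03 -1.79999295e+02]
[array([315., 231.]), array([315., 317.]), array([316., 391.])]
```

View pics/w4.png

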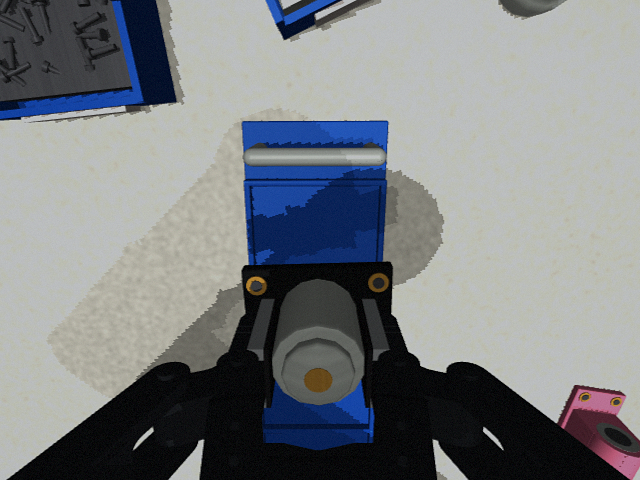

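The sensor is held upright at (318,340), its foot inserts at (256,286) and (378,283) show it square, and the slot ahead is clear. Lowering it now.

Emit:
{"name": "servo_tool", "arguments": {
  "rows": [
    [[20,1,-2,40,0,0,0],[20,1,-2,75,0,0,0],[20,1,-2,90,0,0,0],[20,1,-2,95,0,0,0],[20,1,-2,98,0,0,0],[20,1,-2,100,0,0,0],[20,1,-2,101,0,0,0],[20,1,-2,102,0,0,0],[20,1,-2,102,0,0,0]]
  ]
}}

```text
clock: 8.22
position: [662.1, 159.6, 17.5]
ee_rot: [0.989, -0.151, 0.0, -0.0]
contact_force: [0.7, -0.1, -0.8]
gripper_width: 30.7
grasp_force: 59.4
```

Emit:
{"name": "servo_tool", "arguments": {
  "rows": [
    [[20,0,0,0.5,0,0,0],[20,0,0,1,0,0,0],[20,0,0,1,0,0,0]]
  ]
}}

```text
clock: 8.6
position: [662.1, 159.5, 16.4]
ee_rot: [0.989, -0.151, 0.0, 0.0]
contact_force: [-0.3, -0.1, -0.3]
gripper_width: 30.5
grasp_force: 59.4
```

Emit:
{"name": "servo_tool", "arguments": {
  "rows": [
    [[20,0,0,0.5,0,0,0],[20,0,0,0.5,0,0,0]]
  ]
}}

```text
clock: 8.85
position: [662.1, 159.6, 16.4]
ee_rot: [0.989, -0.151, 0.0, -0.0]
contact_force: [-2.0, -0.1, 3.8]
gripper_width: 30.7
grasp_force: 59.5
```

Emit:
{"name": "servo_tool", "arguments": {
  "rows": [
    [[85,0,0,0,0,0,0],[85,0,0,0,0,0,0],[85,0,0,0,0,0,0],[85,0,0,-10,0,0,0],[85,0,0,-40,0,0,0],[85,0,0,-85,0,0,0],[85,0,40,-110,0,0,0],[85,-3,100,-120,0,0,0.01],[85,-6,160,-120,0,0,0.02],[85,-8,220,-120,0,0,0.037]]
  ]
}}

```text
clock: 10.1
position: [588.3, -49.5, 137.1]
ee_rot: [0.986, -0.169, 0.001, -0.0]
contact_force: [0.4, -1.7, 0.1]
gripper_width: 84.9
grasp_force: 0.0
```

Emit:
{"name": "servo_tool", "arguments": {
  "rows": [
    [[85,-2,60,0,0,0,0],[85,-4,120,0,0,0,0],[85,-4,136,0,0,0,0],[85,-4,136,0,0,0,0],[85,-4,136,0,0,0,0],[85,-4,136,0,0,0,0]]
  ]
}}

```text
clock: 10.85
position: [540.4, -173.7, 135.8]
ee_rot: [0.986, -0.168, 0.0, -0.0]
contact_force: [-0.7, -0.7, 0.1]
gripper_width: 84.9
grasp_force: 0.0
```

```bash
cat > at.py <<'E'
from feet import *
import sys
from scipy.spatial.transform import Rotation as Ro
def report(tgt):
    s=arm.read_state();R=Ro.from_quat(s['ee_rot']).as_matrix()
    print(round(s['clock'],2),np.round(s['position'],1),'yaw',round(Ro.from_quat(s['ee_rot']).as_euler('ZYX',degrees=True)[0],2),'F',np.round(s['contact_force'],1),'w',round(s['gripper_width'],1),'shift',np.round(R.T@(np.array(tgt)-s['position']),1))
E
python3 - <<'E'
from at import *
im,p=snap('wrist','w5.png');report([543,-181.8,31])
a=-np.radians(19.47);u=np.array([np.cos(a),np.sin(a)]);v=np.array([-u[1],u[0]])
for c,n in inserts(im,(200,0,430,440)):
    q=onz(p,c,26);print(np.round(c,1),n,np.round([q[:2]@u,q[:2]@v],1))
im,p=snap('scene','s2.png');cv2.imwrite('pics/s2c.png',cv2.resize(im[200:400,70:500],None,fx=1.8,fy=1.8))
E
```

```text
10.9 [ 540.3 -173.8  135.8] yaw -19.36 F [-0.1 -0.2  0.4] w 85.2 shift [  5.2   6.7 104.8]
[287.9  21.5] 11 [694.5  33.9]
[378.   26.3] 140 [692.1 -17.3]
[285.2  28.2] 23 [691.1  35.5]
[293.9  29.7] 10 [690.3  30.6]
[371.6 103.5] 81 [650.6 -15.5]
[286.1 100.1] 9 [652.4  35.9]
[288.6 108.3] 17 [647.7  34.5]
[288.8 147.9] 117 [624.3  34.9]
[369.4 147.8] 111 [624.4 -15.4]
[291.5 206.4] 71 [586.8  34. ]
[368.2 208.1] 71 [585.8 -16.2]
[291.5 244.1] 67 [560.7  34.4]
[365.9 245.8] 80 [559.5 -15.8]
```

View pics/s2c.png

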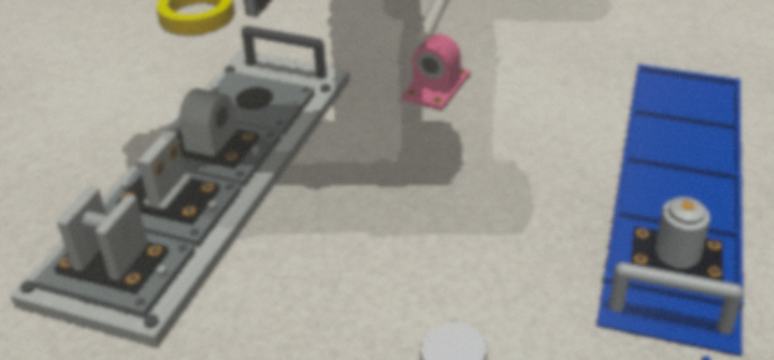

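The crop shows the sensor standing upright in the tray slot nearest the handle at (682,240), released. Bearing next.

Emit:
{"name": "servo_tool", "arguments": {
  "rows": [
    [[85,6,7,30,0,0,0],[85,6,7,70,0,0,0],[85,6,7,95,0,0,0],[85,6,7,105,0,0,0],[85,6,7,105,0,0,0],[15,6,7,105,0,0,0],[15,6,7,105,0,0,0],[15,6,7,105,0,0,0],[15,6,7,105,0,0,0],[15,6,7,105,0,0,0]]
  ]
}}

```text
clock: 12.2
position: [543.6, -183.6, 31.6]
ee_rot: [0.986, -0.169, 0.001, 0.0]
contact_force: [-1.2, 0.7, 4.6]
gripper_width: 25.4
grasp_force: 59.8
```

```bash
python3 -c "
from at import *
report([598.5,178.4,16])"
```

```text
12.2 [ 543.6 -183.6   31.6] yaw -19.46 F [-1.2  0.7  4.6] w 25.4 shift [ -68.9 -359.6   15.6]
```

Emit:
{"name": "servo_tool", "arguments": {
  "rows": [
    [[15,0,0,-10,0,0,0],[15,0,0,-35,0,0,0],[15,0,0,-70,0,0,0],[15,-8,-30,-85,0,0,0],[15,-18,-80,-85,0,0,-0.01],[15,-28,-135,-85,0,0,-0.02],[15,-38,-190,-85,0,0,-0.03],[15,-48,-245,-85,0,0,-0.037],[15,-58,-300,-85,0,0,-0.037],[15,-66,-345,-85,0,0,-0.037]]
  ]
}}

```text
clock: 13.45
position: [595.4, 165.7, 115.7]
ee_rot: [0.989, -0.15, -0.0, 0.0]
contact_force: [0.2, -1.0, -2.0]
gripper_width: 25.4
grasp_force: 59.4
```

Emit:
{"name": "servo_tool", "arguments": {
  "rows": [
    [[15,-2,-15,0,0,0,0],[15,-2,-15,0,0,0,0],[15,-2,-15,0,0,0,0],[15,-2,-15,0,0,0,0]]
  ]
}}

```text
clock: 13.95
position: [598.2, 177.1, 115.9]
ee_rot: [0.988, -0.152, -0.0, 0.0]
contact_force: [-0.5, -0.2, -1.2]
gripper_width: 25.5
grasp_force: 59.4
```

```bash
python3 -c "
from at import *
report([598.5,178.4,17])"
```

```text
13.95 [598.2 177.1 115.9] yaw -17.45 F [-0.5 -0.2 -1.2] w 25.5 shift [-0.  -1.4 98.9]
```

Emit:
{"name": "servo_tool", "arguments": {
  "rows": [
    [[15,0,-1,40,0,0,0],[15,0,-1,75,0,0,0],[15,0,-1,90,0,0,0],[15,0,-1,96,0,0,0],[15,0,-1,98,0,0,0],[15,0,-1,99,0,0,0],[15,0,-1,99.5,0,0,0],[15,0,-1,100,0,0,0],[15,0,-1,100,0,0,0]]
  ]
}}

```text
clock: 15.08
position: [598.7, 179.7, 16.0]
ee_rot: [0.989, -0.151, 0.0, -0.0]
contact_force: [0.7, -0.5, -1.2]
gripper_width: 25.1
grasp_force: 59.3
```

Emit:
{"name": "servo_tool", "arguments": {
  "rows": [
    [[15,0,0,0.5,0,0,0],[15,0,0,0.5,0,0,0]]
  ]
}}

```text
clock: 15.32
position: [598.7, 179.6, 15.6]
ee_rot: [0.989, -0.151, 0.0, -0.0]
contact_force: [-0.5, -0.6, 0.8]
gripper_width: 25.3
grasp_force: 59.6
```

Emit:
{"name": "servo_tool", "arguments": {
  "rows": [
    [[15,0,0,0.4,0,0,0],[85,0,0,0.4,0,0,0],[85,0,0,0,0,0,0],[85,0,0,0,0,0,0],[85,0,0,-10,0,0,0],[85,0,0,-40,0,0,0],[85,0,0,-85,0,0,0],[85,10,40,-110,0,0,0],[85,30,95,-120,0,0,0.02],[85,50,150,-120,0,0,0.037]]
  ]
}}

```text
clock: 16.58
position: [602.5, 20.5, 137.7]
ee_rot: [0.986, -0.169, 0.002, -0.001]
contact_force: [0.5, -0.5, -0.8]
gripper_width: 85.1
grasp_force: 0.0
```

Emit:
{"name": "servo_tool", "arguments": {
  "rows": [
    [[85,10,55,0,0,0,0],[85,30,110,0,0,0,0],[85,50,165,0,0,0,0],[85,62,208,0,0,0,0],[85,62,216,0,0,0,0],[85,62,216,0,0,0,0],[85,62,216,0,0,0,0],[85,62,216,0,0,0,0]]
  ]
}}

```text
clock: 17.58
position: [588.5, -201.5, 135.6]
ee_rot: [0.986, -0.168, 0.0, -0.0]
contact_force: [-1.0, 0.7, 0.1]
gripper_width: 84.9
grasp_force: 0.0
```

```bash
python3 - <<'E'
from at import *
im,p=snap('wrist','w6.png');report([604.2,-203.3,36])
a=-np.radians(19.47);u=np.array([np.cos(a),np.sin(a)]);v=np.array([-u[1],u[0]])
for c,n in inserts(im,(200,0,430,440)):
    q=onz(p,c,26);print(np.round(c,1),n,np.round([q[:2]@u,q[:2]@v],1))
im,p=snap('scene','s3.png');cv2.imwrite('pics/s3c.png',cv2.resize(im[200:400,70:500],None,fx=1.8,fy=1.8))
E
```

```text
17.62 [ 588.4 -201.7  135.5] yaw -19.37 F [ 0.4  1.4 -0.6] w 85.1 shift [15.4 -3.7 99.5]
[354.1  79.8] 25 [718.4 -14.7]
[362.4  79. ] 12 [718.8 -19.6]
[275.5  86. ] 10 [714.9  31.8]
[360.   84.9] 10 [715.6 -18.3]
[273.6 126.8] 107 [691.5  33.7]
[351.6 125.4] 17 [692.4 -14. ]
[361.1 126.2] 18 [692.  -19.8]
[356.2 131.2] 8 [689. -17.]
[273.8 193.1] 99 [650.2  35. ]
[351.6 193. ] 74 [650.4 -15.2]
[275.2 231.6] 73 [624.2  35. ]
[350.5 231.5] 74 [624.3 -15.3]
```

View pics/s3c.png

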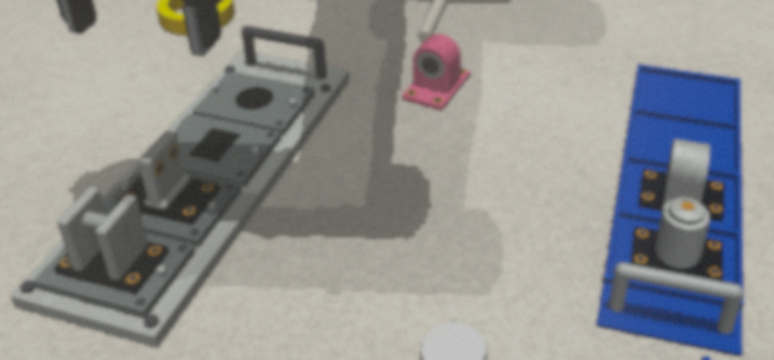

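The bearing stands upright in slot 2 at (688,185) beside the sensor. Now the tee.

Emit:
{"name": "servo_tool", "arguments": {
  "rows": [
    [[85,15,-4,30,0,0,0],[85,15,-4,65,0,0,0],[85,15,-4,90,0,0,0],[85,15,-4,100,0,0,0],[85,15,-4,100,0,0,0],[3,15,-4,100,0,0,0],[3,15,-4,100,0,0,0],[3,15,-4,100,0,0,0],[3,15,-4,100,0,0,0],[3,15,-4,100,0,0,0]]
  ]
}}

```text
clock: 18.92
position: [603.9, -204.1, 35.8]
ee_rot: [0.986, -0.169, 0.0, 0.0]
contact_force: [0.2, -0.3, 2.3]
gripper_width: 9.3
grasp_force: 58.8
```

Emit:
{"name": "servo_tool", "arguments": {
  "rows": [
    [[3,0,0,0,0,0,0]]
  ]
}}

```text
clock: 19.05
position: [603.9, -204.1, 35.8]
ee_rot: [0.986, -0.169, 0.0, 0.0]
contact_force: [0.3, 0.2, 2.3]
gripper_width: 8.9
grasp_force: 58.8
```

```bash
python3 -c "
from at import *
report([535.5,198,20])"
```

```text
19.05 [ 603.9 -204.1   35.8] yaw -19.46 F [0.3 0.2 2.3] w 8.9 shift [-198.5 -356.3   15.6]
```

Emit:
{"name": "servo_tool", "arguments": {
  "rows": [
    [[3,0,0,-10,0,0,0],[3,0,0,-35,0,0,0],[3,0,0,-70,0,0,0],[3,-15,-30,-85,0,0,0],[3,-45,-80,-85,0,0,-0.01],[3,-75,-132,-85,0,0,-0.02],[3,-105,-184,-85,0,0,-0.03],[3,-135,-236,-85,0,0,-0.037],[3,-162,-288,-85,0,0,-0.037],[3,-188,-335,-85,0,0,-0.037]]
  ]
}}

```text
clock: 20.3
position: [537.4, 176.4, 120.8]
ee_rot: [0.989, -0.151, 0.0, -0.0]
contact_force: [0.2, 0.3, 0.0]
gripper_width: 9.4
grasp_force: 58.5
```

Emit:
{"name": "servo_tool", "arguments": {
  "rows": [
    [[3,-9,-22,0,0,0,0],[3,-9,-22,0,0,0,0],[3,-9,-22,0,0,0,0],[3,-9,-22,0,0,0,0]]
  ]
}}

```text
clock: 20.8
position: [536.0, 197.0, 120.3]
ee_rot: [0.988, -0.152, -0.0, 0.0]
contact_force: [0.3, -0.7, -1.5]
gripper_width: 9.1
grasp_force: 58.5
```

```bash
python3 -c "
from at import *
report([535.5,198,20])"
```

```text
20.8 [536.  197.  120.3] yaw -17.43 F [ 0.3 -0.7 -1.5] w 9.1 shift [ -0.7  -0.9 100.3]
```

Emit:
{"name": "servo_tool", "arguments": {
  "rows": [
    [[3,-1,-1,40,0,0,0],[3,-1,-1,75,0,0,0],[3,-1,-1,90,0,0,0],[3,-1,-1,96,0,0,0],[3,-1,-1,98,0,0,0],[3,-1,-1,99,0,0,0],[3,-1,-1,99.5,0,0,0],[3,-1,-1,100,0,0,0],[3,-1,-1,100,0,0,0]]
  ]
}}

```text
clock: 21.92
position: [535.3, 199.5, 20.5]
ee_rot: [0.989, -0.151, 0.0, -0.0]
contact_force: [0.4, -0.7, -0.5]
gripper_width: 9.3
grasp_force: 58.6
```

Emit:
{"name": "servo_tool", "arguments": {
  "rows": [
    [[3,0,0,0.5,0,0,0],[3,0,0,0.5,0,0,0]]
  ]
}}

```text
clock: 22.18
position: [535.3, 199.4, 19.8]
ee_rot: [0.989, -0.151, -0.0, 0.0]
contact_force: [-0.7, 0.1, -0.8]
gripper_width: 9.4
grasp_force: 58.6
```

Emit:
{"name": "servo_tool", "arguments": {
  "rows": [
    [[3,0,0,0.5,0,0,0],[3,0,0,0.5,0,0,0]]
  ]
}}

```text
clock: 22.42
position: [535.3, 199.4, 19.7]
ee_rot: [0.989, -0.151, 0.0, -0.0]
contact_force: [-2.5, -1.5, 4.3]
gripper_width: 9.1
grasp_force: 59.2
```

Emit:
{"name": "servo_tool", "arguments": {
  "rows": [
    [[85,0,0,0,0,0,0],[85,0,0,0,0,0,0],[85,0,0,0,0,0,0],[85,0,0,-10,0,0,0],[85,0,0,-40,0,0,0],[85,0,0,-85,0,0,0],[85,20,30,-110,0,0,0],[85,50,80,-120,0,0,0.01],[85,80,130,-120,0,0,0.02],[85,110,180,-120,0,0,0.037]]
  ]
}}

```text
clock: 23.68
position: [587.2, -6.8, 140.6]
ee_rot: [0.986, -0.169, 0.001, -0.0]
contact_force: [0.7, -0.2, 0.4]
gripper_width: 84.8
grasp_force: 0.0
```

Emit:
{"name": "servo_tool", "arguments": {
  "rows": [
    [[85,25,50,0,0,0,0],[85,55,100,0,0,0,0],[85,85,150,0,0,0,0],[85,115,185,0,0,0,0],[85,134,191,0,0,0,0],[85,134,191,0,0,0,0],[85,134,191,0,0,0,0],[85,134,191,0,0,0,0]]
  ]
}}

```text
clock: 24.68
position: [649.0, -229.0, 139.8]
ee_rot: [0.986, -0.169, 0.0, -0.0]
contact_force: [-0.3, 0.1, 0.1]
gripper_width: 84.8
grasp_force: 0.0
```

```bash
python3 - <<'E'
from at import *
im,p=snap('wrist','w7.png');report([666.4,-225.3,32])
a=-np.radians(19.47);u=np.array([np.cos(a),np.sin(a)]);v=np.array([-u[1],u[0]])
for c,n in inserts(im,(200,0,430,440)):
    q=onz(p,c,26);print(np.round(c,1),n,np.round([q[:2]@u,q[:2]@v],1))
E
```

```text
24.73 [ 649.1 -229.   139.8] yaw -19.4 F [-0.2 -0.2 -0.6] w 85.2 shift [ 15.1  -9.3 107.8]
[268.  190.2] 95 [717.5  33.4]
[344.5 189.7] 72 [717.9 -16.7]
[267.8 228.4] 49 [691.3  34.5]
[344.1 228. ] 61 [691.7 -17. ]
```

View pics/w7.png

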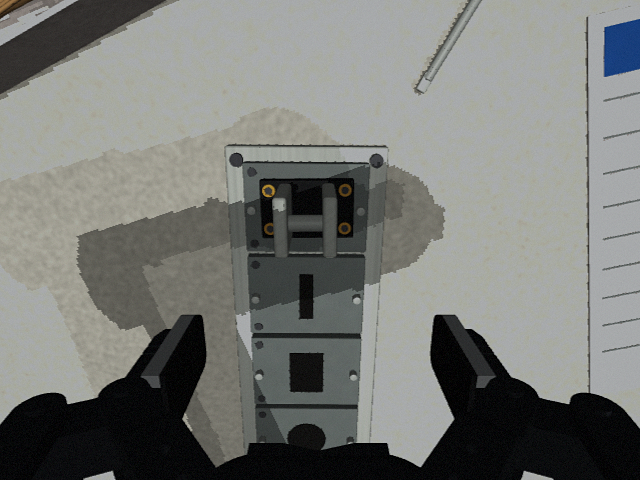

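The view shows the clevis on its nest, centred at (306,209), with the three other nests empty. Gripping over both lugs.

Emit:
{"name": "servo_tool", "arguments": {
  "rows": [
    [[85,16,-8,30,0,0,0],[85,16,-8,65,0,0,0],[85,16,-8,95,0,0,0],[85,16,-8,108,0,0,0],[85,16,-8,108,0,0,0],[25,16,-8,108,0,0,0],[25,16,-8,108,0,0,0],[25,16,-8,108,0,0,0],[25,16,-8,108,0,0,0],[25,16,-8,108,0,0,0]]
  ]
}}

```text
clock: 25.98
position: [667.9, -227.9, 32.6]
ee_rot: [0.986, -0.169, 0.001, 0.0]
contact_force: [0.9, 0.6, 5.9]
gripper_width: 35.3
grasp_force: 61.1
```

```bash
python3 -c "
from at import *
report([472.5,217.6,16])"
```

```text
25.98 [ 667.9 -227.9   32.6] yaw -19.45 F [0.9 0.6 5.9] w 35.3 shift [-332.6 -355.    15.9]
```

Emit:
{"name": "servo_tool", "arguments": {
  "rows": [
    [[25,0,0,-10,0,0,0],[25,0,0,-35,0,0,0],[25,0,0,-70,0,0,0],[25,-25,-25,-85,0,0,0],[25,-62,-65,-85,0,0,-0.01],[25,-100,-105,-85,0,0,-0.02],[25,-138,-146,-85,0,0,-0.03],[25,-176,-187,-85,0,0,-0.037],[25,-214,-228,-85,0,0,-0.037],[25,-252,-268,-85,0,0,-0.037]]
  ]
}}

```text
clock: 27.22
position: [517.5, 110.2, 116.2]
ee_rot: [0.989, -0.151, -0.0, 0.0]
contact_force: [0.2, 0.1, -0.3]
gripper_width: 35.7
grasp_force: 60.5
```

Emit:
{"name": "servo_tool", "arguments": {
  "rows": [
    [[25,-38,-42,0,0,0,0],[25,-70,-76,0,0,0,0],[25,-77,-90,0,0,0,0],[25,-77,-90,0,0,0,0],[25,-77,-90,0,0,0,0],[25,-77,-90,0,0,0,0]]
  ]
}}

```text
clock: 27.98
position: [472.4, 216.6, 116.2]
ee_rot: [0.988, -0.152, -0.0, 0.0]
contact_force: [0.9, 0.2, -0.2]
gripper_width: 35.2
grasp_force: 60.5
```

```bash
python3 -c "
from at import *
report([472.5,217.6,17])"
```

```text
27.98 [472.4 216.6 116.2] yaw -17.46 F [ 0.9  0.2 -0.2] w 35.2 shift [-0.2 -1.  99.2]
```

Emit:
{"name": "servo_tool", "arguments": {
  "rows": [
    [[25,0,-1,40,0,0,0],[25,0,-1,75,0,0,0],[25,0,-1,90,0,0,0],[25,0,-1,95,0,0,0],[25,0,-1,97,0,0,0],[25,0,-1,98,0,0,0],[25,0,-1,98.5,0,0,0],[25,0,-1,99,0,0,0],[25,0,-1,99,0,0,0]]
  ]
}}

```text
clock: 29.1
position: [472.5, 218.8, 17.5]
ee_rot: [0.989, -0.151, 0.0, -0.0]
contact_force: [-0.4, 0.3, -0.1]
gripper_width: 35.6
grasp_force: 60.5
```

Emit:
{"name": "servo_tool", "arguments": {
  "rows": [
    [[25,0,0,0.5,0,0,0],[25,0,0,0.5,0,0,0]]
  ]
}}

```text
clock: 29.35
position: [472.4, 218.8, 16.8]
ee_rot: [0.989, -0.151, -0.0, -0.0]
contact_force: [0.7, -0.4, -0.0]
gripper_width: 35.2
grasp_force: 60.5
```

Emit:
{"name": "servo_tool", "arguments": {
  "rows": [
    [[25,0,0,0.5,0,0,0],[25,0,0,0.5,0,0,0]]
  ]
}}

```text
clock: 29.6
position: [472.4, 218.8, 16.6]
ee_rot: [0.989, -0.151, 0.0, -0.0]
contact_force: [-1.4, -0.1, 2.3]
gripper_width: 35.6
grasp_force: 61.0
```

Contact. I'll release, retreat up and back, then check.

Emit:
{"name": "servo_tool", "arguments": {
  "rows": [
    [[85,0,0,0,0,0,0],[85,0,0,0,0,0,0],[85,0,0,0,0,0,0],[85,0,0,-10,0,0,0],[85,0,0,-40,0,0,0],[85,0,0,-90,0,0,0],[85,40,0,-140,0,0,0],[85,80,0,-190,0,0,0],[85,120,0,-240,0,0,0],[85,140,0,-290,0,0,0]]
  ]
}}

```text
clock: 30.85
position: [606.8, 175.9, 308.2]
ee_rot: [0.988, -0.151, -0.0, -0.0]
contact_force: [0.8, 1.7, -0.2]
gripper_width: 85.0
grasp_force: 0.0
```

Emit:
{"name": "servo_tool", "arguments": {
  "rows": [
    [[85,0,0,0,0,0,0],[85,0,0,0,0,0,0],[85,0,0,0,0,0,0]]
  ]
}}

```text
clock: 31.22
position: [605.0, 176.9, 304.9]
ee_rot: [0.989, -0.151, -0.001, 0.001]
contact_force: [0.2, -0.5, -0.8]
gripper_width: 85.0
grasp_force: 0.0
```

```bash
python3 - <<'E'
from at import *
im,p=snap('wrist','w8.png');report([472,218,300])
o=np.array([567,188.2]);u=np.array([.9548,-.297]);v=np.array([.297,.9548])
for c,n in inserts(im,(230,30,420,400)):
    q=onz(p,c,10)[:2]-o;print(np.round(c),n,np.round([q@u,q@v],1))
sd,_=snap('side','d2.png')
cv2.imwrite('pics/f.png',np.hstack([cv2.resize(im[30:390,180:460],(400,514)),cv2.resize(sd[280:480,130:390],(400,308))] ) if 0 else np.vstack([im[60:360,200:440],]))
cv2.imwrite('pics/d2c.png',cv2.resize(sd[260:480,130:400],None,fx=2,fy=2))
E
```

```text
31.27 [605.1 177.  305. ] yaw -17.32 F [ 0.6 -0.4 -1. ] w 84.8 shift [-139.2    0.4    5.3]
[293. 115.] 44 [111.1  26.8]
[317. 130.] 70 [96.2  1.3]
[294. 140.] 42 [85.1 26. ]
[343. 139.] 8 [ 86.8 -27. ]
[339. 141.] 12 [ 84.3 -22.3]
[294. 177.] 19 [45.7 27.1]
[339. 177.] 31 [ 45.4 -23.3]
[294. 200.] 34 [19.7 26.8]
[339. 200.] 28 [ 19.6 -23.4]
[295. 234.] 25 [-20.8  26.9]
[338. 234.] 27 [-20.8 -23.3]
[295. 255.] 25 [-46.8  27. ]
[338. 255.] 25 [-47.1 -23.2]
[295. 288.] 12 [-89.3  27.7]
[338. 286.] 24 [-87.6 -24. ]
[338. 306.] 16 [-113.7  -23.9]
[296. 306.] 13 [-113.9   26.8]
```

View pics/w8.png

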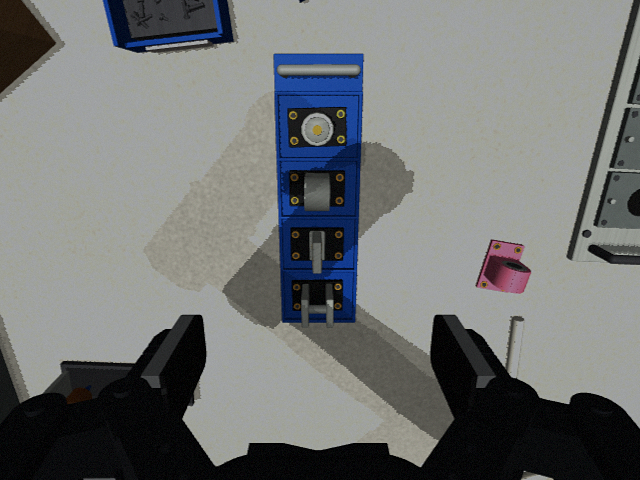

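View pics/d2c.png

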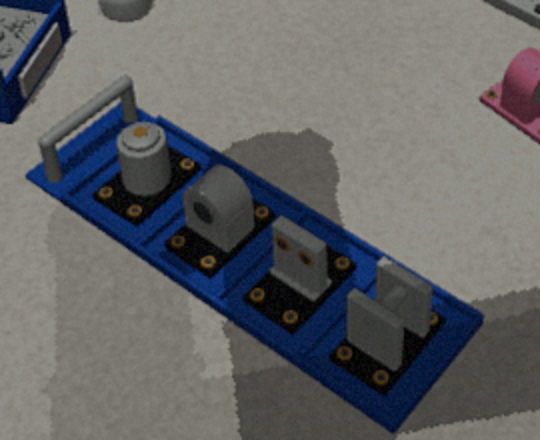

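From the tray's handle the wrist view shows sensor (318,128), bearing (317,190), tee (317,245) and clevis (317,297). All four are upright, within about 2 mm of their slot centres and with the right orientation. The side crop shows them flat and released.

```bash
python3 -c "
from bench import arm
print(arm.job_done())"
```

```text
the job is handed in; nothing more can be done
None
```

All four brackets are in the blue tray, upright, centred and released, running sensor, bearing, tee, clevis from the tray's handle as on the fixture; the job was handed in at about 31 s.

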